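# Mesh the hand wheel of the bench gear unit and press it home

## Robot

A 6-joint arm with a two-finger parallel gripper is mounted at the origin on a cart in front of the work surface, level with it; the furniture and walls round the work are solid. World frame = base frame: x ahead of the robot, y to its left, z up, the work surface at z = 0. Lengths are in m, angles in rad, forces in N, time in s.
With the tool pointing down it reaches from about 0.35 to 0.85 m from the base axis. Payload 8.1 kg.
Tool frame: the origin (TCP) lies on the centre line of the jaws, within the pads' length; the fingertips stand robot.tip_reach ahead of it and the grasp point (between the pads) lies 5 mm behind it (robot.tip_reach is the distance from the TCP to the fingertips, in m); z points along the fingers, y is the direction in which the jaws open and shut (so a half turn about z gives the same grasp; the last joint's range is limited). The gripper opens to 93 mm and grips with 3 to 60 N. Pads are 15 mm wide; open, the fingers measure 128 mm over their backs; the gripper's body (75 mm by 188 mm) begins 65 mm behind the grasp point.
Start: joints at [1.244, 0.13, 1.488, -0, 1.523, -0.085], TCP at [0.144, 0.583, 0.195] pointing down, gripper open.
Joint ranges: [-2.96, 2.96], [-0.89, 2.26], [0.02, 2.5], [-1.34, 4.48], [0, 2.73], [-2.66, 2.66]. Speed limits (rad/s): [2.39, 2.39, 2.79, 3.14, 3.14, 3.14].

## Interface

Orientations are given as a rotation vector (axis times angle).
In Python, from plant import sensors, read_camera, robot gives the robot as it stands.
- The arm moves only by the tool play_rows, never from a script. Its argument "series" is a list that holds one entry, the list of rows, each a list of 5 numbers: the closure, from -1 (fully open) to 1 (shut), then the shift along the world's x, y, z in m, then the turn about the world's z in rad. A call has 1 to 8 rows; each row is the pose to reach, as a shift and turn from the pose commanded when the call began; what a row does not reach only later rows make up. A row lasts 1/10 s, in which the tool goes at most 50 mm and 8.59 degrees, less where a joint would pass 70% of its speed; a pose out of reach is approached as far as the arm can. A call with a gripper value outside its range is refused whole. The fingers move at their own pace and stop on an object; "force" is the grip in N (left out, the last holds). Time passes only in rows, so rows that repeat a pose let the fingers close. It gives the time, the measured TCP pose, the force and the opening at its end, in the units of the state.
- sensors.read_state(): the state, without advancing time (a new reading comes with each control period).
- read_camera(name): name is "scene" or "top" or "wrist"; returns a dict with "color" (420x560x3 uint8, red, green, blue), "range_z" (420x560 float32, m along the optical axis (not along the pixel's ray), 0 where there is no reading), "intrinsics" (3x3 intrinsics, pixels), "rvec" (rotation vector, rad) and "tvec" (3), from world to camera coordinates, as OpenCV has them. Camera axes: x right, y down, z forward; pixel columns grow to the right and rows downward; lengths in m; the calibration is good to about 2 mm. A picture is of the moment at which its call begins.
- robot.close_job(): hands the job in, once; it reports no verdict.
The state is a dict: "t": time; "q": joint angles; "dq": joint speeds; "joint_torque": joint torques, N m; "tool_pos": TCP position; "orientation": TCP orientation; "force": force on the tool from outside, world axes, zero at the start; "wrist_torque": the same for the moment, N m; "opening": finger opening in m.
Only numpy, scipy, OpenCV 4.12 (cv2) and the standard library are available. Lean on these libraries where they do the work, as an engineer would, in place of code of your own. Each camera call takes 0.05 s, during which the arm holds its last target.

## Task

The hand wheel of the grey gear unit is standing up on the tips of its hidden coupling teeth. Without forcing anything, push it round by its wooden crank knob until the teeth drop into mesh and stop it; then press its hub straight down until the wheel clicks fully home past the ball catches, and let go of it. Leave the small things lying around the unit where they are.

Things in the scene. Friction and masses are not known exactly. Their poses are not given: they have to be found in the camera images.
- crank_wheel: Loose dark steel hand wheel, 172 mm across, about 0.25 kg, already on the gear unit's upright spindle: it only turns and slides up and down. Origin on its axis, at the underside of its coupling teeth; z up. Rim: round bar 12 mm thick, centre circle radius 80 mm, at z = 42 mm, with three spokes at that height, one below the knob. It turns freely either way with about 1 N at the knob.
- teeth (a point): Point at the wheel's origin. Out of sight under the wheel, 4 teeth 90 degrees apart must fall between 4 like teeth on the spindle, whose angle is unknown and differs each time. Within 90 degrees of turning, either way, they mesh (about 10 degrees of play) and the wheel drops about 6 mm by its own weight. From then on it turns no farther than its play: the spindle is braked, a solid stop.
- knob (a point): Point on the axis of the wheel's wooden crank knob, an upright cylinder of 22 mm diameter standing on the rim. It lies 80 mm from the wheel's axis on the wheel's own -x side, 70 mm above the wheel's origin; the knob's side is free from 18 mm below this point to its top 20 mm above it. Axes as the wheel's.
- hub_top (a point): Centre of the flat, closed top of the wheel's hub (40 mm diameter), the place to press: on the wheel's axis, 75 mm above the wheel's origin. Axes as the wheel's.
- gear_unit: Grey gear unit fixed to the bench: foot plate 160 x 160 x 12 mm, round housing 140 mm in diameter up to z = 50 mm, collar up to 71.5 mm, three steel posts 88 mm high. Origin on the spindle axis at bench level, z up. The wheel's origin stands 72 mm above it when unmeshed on the tooth tips, about 66 mm when meshed and resting on the ball catches, 54 mm when fully home.
- catches (a point): Point on the spindle axis at the height of the three sprung ball catches on the posts, 80.7 mm above the unit's origin. They hold up the wheel's flange after the teeth have meshed, give way with a click at about 7 to 12 N of push down on the middle of the hub, then hold the wheel down; fully home is a solid stop.
- pencil: Flat carpenter's pencil, 12 x 160 x 9 mm, lying on the bench; a bystander. Origin at the centre of its underside.
- turned_foot: Small dark turned wooden foot, 25 mm diameter, 38 mm high, standing; a bystander. Origin at the centre of its underside.
- block_b: Pine offcut, 38 x 62 x 30 mm; a bystander. Origin at the centre of its underside.
- screw_box: Small open carton of screws, 64 x 66 x 33 mm; a bystander. Origin at the centre of its underside.

How it is judged:
At the end, for the whole second after the job is handed in: The wheel is fully home on the spindle (its origin 54 mm above the unit's, at most 55.8 mm), on the axis within 4 mm, level within 0.04 rad, at rest and released; pencil, turned foot, offcut and screw carton within 30 mm of where they started (z of crank_wheel in the frame of gear_unit between 0.05 and 0.0558 m and horizontal distance between crank_wheel and gear_unit below 0.004 m and angle between crank_wheel's own z axis and vertical below 0.04 rad and linear speed of crank_wheel below 0.02 m/s and angular speed of crank_wheel below 0.2 rad/s and distance of each of pencil, turned_foot, block_b, screw_box from where it was at the start of the episode below 0.03 m); the robot touches nothing.
It fails at once if the wheel was forced: pushed or pressed with more than 60 N (contact force between any of the fingers, the arm and crank_wheel above 60 N).
It fails at once if a bystander was moved by more than 30 mm (distance of any of pencil, turned_foot, block_b, screw_box from where it was at the start of the episode above 0.03 m).
It also fails if it takes over 45 s, if anything falls off the work surface, if the arm or the gripper's body presses on something with over 40 N, if the wrist force passes 120 N, or if a joint passes its speed limit or range.

## Working session

There is one attempt and no reset: what is moved stays moved. The work goes in short steps, Python scripts to look and compute and a tool call to move; the robot and the scene stay as the last step left them, time stands still between calls to the robot, and variables do not carry over. Pictures are saved under pics/ and viewed, and the job is handed in when it is done.

Besides the shell and the picture viewer there is one more tool, called after "Emit:" as name(argument=value, ...) on one line, values as JSON. play_rows: Moves the arm, as the interface text tells. Its arguments: {"type":"object","properties":{"series":{"type":"array","items":{"type":"array","items":{"type":"array","items":{"type":"number"}}}},"force":{"type":"number"}},"required":["series"]}

```bash
mkdir -p pics; ls; cat > h.py <<'E'
import numpy as np, cv2
from plant import sensors, read_camera, robot
def cam(n):
    c=read_camera(n); R,_=cv2.Rodrigues(np.array(c["rvec"],float)); c["R"]=R; c["t"]=np.array(c["tvec"],float).ravel(); c["K"]=np.array(c["intrinsics"],float); return c
def save(c,f): cv2.imwrite(f,cv2.cvtColor(c["color"],cv2.COLOR_RGB2BGR))
def ray(c,u,v,z):
    o=-c["R"].T@c["t"]; d=c["R"].T@np.linalg.inv(c["K"])@np.array([u,v,1.]); return o+d*(z-o[2])/d[2]
def cloud(c):
    h,w=c["range_z"].shape; u,v=np.meshgrid(np.arange(w),np.arange(h)); Z=c["range_z"]
    P=np.stack([u,v,np.ones_like(u)],-1)@np.linalg.inv(c["K"]).T*Z[...,None]
    W=(P-c["t"])@c["R"]; W[Z==0]=np.nan; return W
def proj(c,p):
    q=c["K"]@(c["R"]@np.array(p)+c["t"]); return q[:2]/q[2]
E
python3 - <<'E'
from h import *
for n in ["scene","top","wrist"]: save(cam(n),f"pics/{n}0.png")
s=sensors.read_state(); print(s); print(robot.tip_reach)
E
```

```text
pics
{'t': 0.15, 'q': array([ 1.24360156e+00,  1.30981454e-01,  1.48904053e+00, -1.40421391e-06,
        1.52300161e+00, -8.53854550e-02]), 'dq': array([ 5.73395962e-04, -8.86845900e-04, -9.52537047e-04,  1.14224186e-03,
        9.25060649e-04, -2.63294264e-05]), 'joint_torque': array([ 6.23609558e-04, -5.60474610e+01, -4.92338526e+01,  7.68566178e-02,
        3.03198548e-02, -8.28717566e-05]), 'tool_pos': array([0.1434918 , 0.58209616, 0.19372591]), 'orientation': array([-3.78873076e-01, -3.11836846e+00,  2.20029817e-03]), 'force': array([ 0.51077114, -0.43348786, -0.16985053]), 'wrist_torque': array([ 0.0388993 , -0.00070316,  0.09081185]), 'opening': 0.09319515062739564}
0.014
```

View pics/scene0.png

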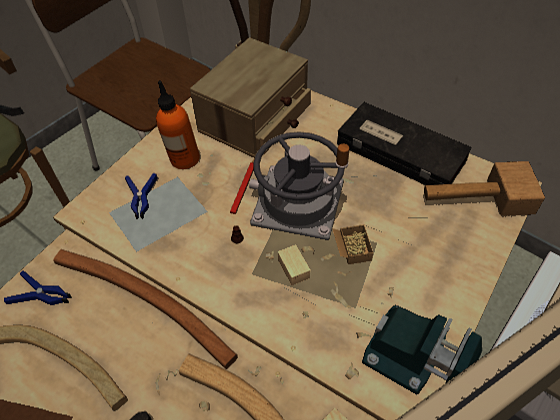

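View pics/top0.png

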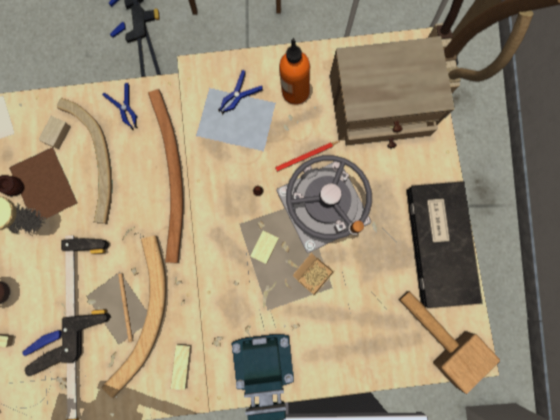

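View pics/wrist0.png

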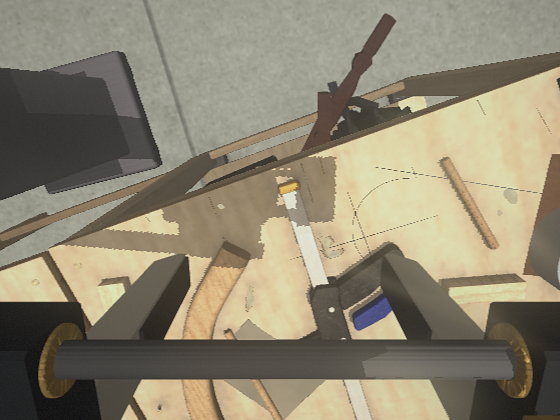

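The scene view shows the hub at about (299,153) and the knob at about (343,152). The top view shows the hub at (331,194) and the knob at (357,227), with all four bystanders nearby.

```bash
python3 - <<'E'
from h import *
for n in ["scene","top"]:
    c=cam(n); W=cloud(c); im=c["color"].astype(int); hsv=cv2.cvtColor(c["color"],cv2.COLOR_RGB2HSV)
    print(n,"cam pos",-c["R"].T@c["t"])
    hx={"top":(331,194),"scene":(299,153)}[n]; kx={"top":(357,227),"scene":(343,152)}[n]
    for nm,(u,v) in (("hub",hx),("knob",kx)):
        print(nm,W[v,u],"rgb",im[v,u])
    print("bases",ray(c,0,0,0),ray(c,559,419,0))
    # hub points from the cloud
    m=(abs(W[...,2]-0.147)<0.008); n0=W[hx[1],hx[0]][:2]
    m&=np.hypot(W[...,0]-n0[0],W[...,1]-n0[1])<0.035
    print("hub cloud",m.sum(),np.nanmedian(W[m],0), W[m].min(0),W[m].max(0))
    k0=W[kx[1],kx[0]][:2]
    m=(W[...,2]>0.135)&(np.hypot(W[...,0]-k0[0],W[...,1]-k0[1])<0.03)&(hsv[...,1]>100)
    print("knob cloud",m.sum(),np.nanmedian(W[m],0), W[m].min(0),W[m].max(0))
    r=(W[...,2]>0.10)&(W[...,2]<0.125)&(np.hypot(W[...,0]-n0[0],W[...,1]-n0[1])<0.1)&(np.hypot(W[...,0]-n0[0],W[...,1]-n0[1])>0.065)
    p=W[r][:,:2]; A=np.c_[2*p,np.ones(len(p))]; s=np.linalg.lstsq(A,(p**2).sum(1),rcond=None)[0]
    print("rim circle",len(p),s[:2],np.sqrt(s[2]+s[:2]@s[:2]),np.median(W[r][:,2]))
E
```

```text
scene cam pos [0.18456869 0.59442272 0.8405614 ]
hub [0.59302407 0.04786524 0.14882687] rgb [148 132 124]
knob [0.52690961 0.0042985  0.1580778 ] rgb [68 37 16]
bases [ 1.76525142 -0.02370381  0.        ] [0.01817721 0.13573225 0.        ]
hub cloud 320 [0.59440336 0.04728221 0.14722623] [0.57574786 0.02386709 0.13932517] [0.6157231  0.0647008  0.15071648]
knob cloud 194 [0.52859491 0.00269365 0.15606372] [ 0.5211258  -0.01220957  0.13503864] [0.54215204 0.00960666 0.16526445]
rim circle 1461 [0.59480757 0.04632401] 0.07905982269719834 0.11911133165104003
top cam pos [0.43814636 0.14968525 0.96297895]
hub [0.59651035 0.04587444 0.14679611] rgb [212 195 189]
knob [0.53048155 0.00194964 0.16332642] rgb [197 126  65]
bases [1.11423769 0.81125909 0.        ] [ 1.39399252e-01 -4.33342302e-01 -1.11022302e-16]
hub cloud 342 [0.59625541 0.04763223 0.14750228] [0.57686314 0.02854392 0.13900665] [0.61595559 0.06656168 0.15124212]
knob cloud 117 [0.5323645  0.00131299 0.16223402] [ 0.52189018 -0.01012914  0.14116639] [0.54193395 0.01047917 0.16596738]
rim circle 1487 [0.5960187  0.04716967] 0.07897357020174879 0.11944279473747693
```

```bash
python3 - <<'E'
from h import *
c=cam("top"); W=cloud(c)
for nm,(u,v) in dict(bottle=(295,50),bott2=(297,85),box1=(338,60),box2=(345,128),box3=(430,60),handle=(392,144),tool=(415,200),pencil=(303,157),foot=(258,190),blk=(264,247),carton=(315,270)).items(): print(nm,W[v,u].round(3))
m=(W[...,2]>0.16)
x=np.where(m,W[...,0],np.nan)
for X in np.arange(0.3,0.85,0.05):
    s=m&(abs(W[...,0]-X)<.025)&(W[...,1]<0.6)
    if s.any(): print(X.round(2),"y",W[s][:,1].min().round(3),W[s][:,1].max().round(3),"zmax",W[s][:,2].max().round(3))
E
```

```text
bottle [0.87  0.11  0.186]
bott2 [0.838 0.104 0.103]
box1 [0.881 0.019 0.124]
box2 [0.748 0.005 0.089]
box3 [ 0.877 -0.169  0.125]
handle [ 0.726 -0.104  0.043]
tool [ 0.601 -0.147  0.044]
pencil [0.709 0.089 0.01 ]
foot [0.629 0.19  0.036]
blk [0.506 0.178 0.029]
carton [0.455 0.07  0.019]
0.5 y -0.006 0.006 zmax 0.164
0.55 y -0.01 0.009 zmax 0.166
0.8 y -0.248 -0.226 zmax 0.428
```

Emit:
play_rows(series=[[[-1,0,0,0.03,0],[-1,0.02,-0.03,0.06,0.1],[-1,0.04,-0.06,0.07,0.2],[-1,0.06,-0.09,0.07,0.3],[-1,0.08,-0.12,0.07,0.4],[-1,0.1,-0.15,0.07,0.5],[-1,0.125,-0.19,0.07,0.6],[-1,0.15,-0.23,0.07,0.7]]], force=8)

```text
t: 1.1
tool_pos: [0.2941, 0.3512, 0.2646]
orientation: [-0.721, 3.057, 0.0]
force: [1.1, -0.0, 0.7]
opening: 0.0928
```

Emit:
play_rows(series=[[[-1,0.03,-0.045,0,0.08],[-1,0.06,-0.09,0,0.155],[-1,0.09,-0.135,0,0.155],[-1,0.12,-0.18,0,0.155],[-1,0.15,-0.225,0,0.155],[-1,0.18,-0.27,0,0.155],[-1,0.21,-0.315,0,0.155],[-1,0.224,-0.336,0,0.155]]])

```text
t: 1.9
tool_pos: [0.5164, 0.0177, 0.2647]
orientation: [-0.948, 2.995, -0.0]
force: [1.1, 0.4, -0.4]
opening: 0.0929
```

```bash
python3 - <<'E'
from h import *
s=sensors.read_state(); print(s["tool_pos"],s["orientation"],s["q"])
R,_=cv2.Rodrigues(s["orientation"]); y=R[:,1]; print(np.degrees(np.arctan2(y[1],y[0])))
c=cam("wrist"); save(c,"pics/w1.png"); save(cam("scene"),"pics/s1.png")
print("knob top proj",proj(c,[.53,.0005,.162]),"hub",proj(c,[.5955,.047,.147]))
E
```

```text
[0.51636827 0.01768814 0.26472147] [-9.47566685e-01  2.99454096e+00 -1.80990877e-04] [-6.51341532e-02 -1.15869431e-01  1.60894503e+00  1.50033988e-04
  1.64781580e+00 -2.24884378e+00]
125.11800381375677
knob top proj [256.32676164 202.60265237] hub [259.74422094 283.07958794]
```

View pics/w1.png

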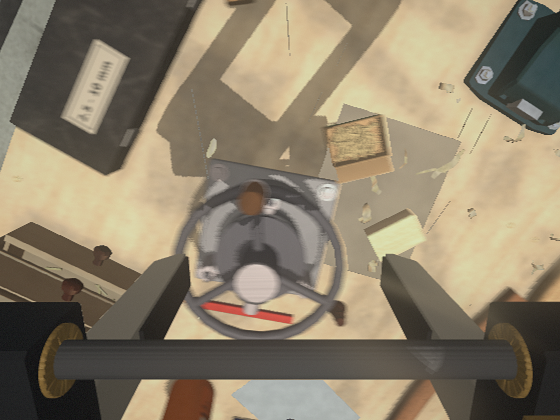

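The wrist view shows the knob at (255,196) and the hub at (258,283), both within a few pixels of the projections. Descending with the knob between the jaws, then partly closing.

Emit:
play_rows(series=[[[-1,0.001,0,-0.03,0],[-1,0.001,0,-0.06,0],[-1,0.001,0,-0.09,0],[-1,0.001,0,-0.119,0],[-1,0.001,0,-0.119,0]]])

```text
t: 2.5
tool_pos: [0.513, 0.0205, 0.1409]
orientation: [0.946, -2.988, -0.005]
force: [-0.8, -0.2, 0.6]
opening: 0.0933
```

Emit:
play_rows(series=[[[-0.29,0,0,0,0],[-0.29,0,0,0,0],[-0.29,0,0,0,0]]], force=6)

```text
t: 2.8
tool_pos: [0.5179, 0.0198, 0.1478]
orientation: [-0.947, 2.992, -0.002]
force: [0.0, 0.0, -0.1]
opening: 0.0734
```

```bash
python3 - <<'E'
from h import *
save(cam("wrist"),"pics/w2.png"); save(cam("scene"),"pics/s2.png")
E
```

```text
(no output)
```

View pics/w2.png

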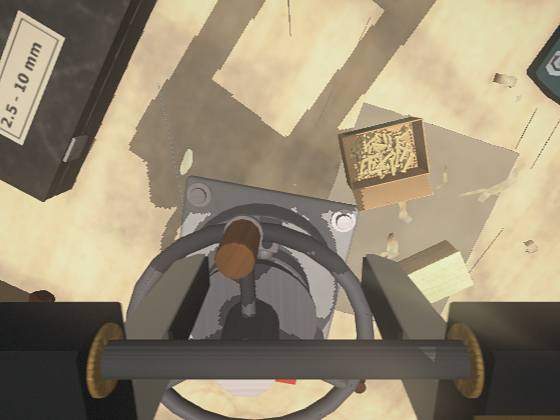

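View pics/s2.png

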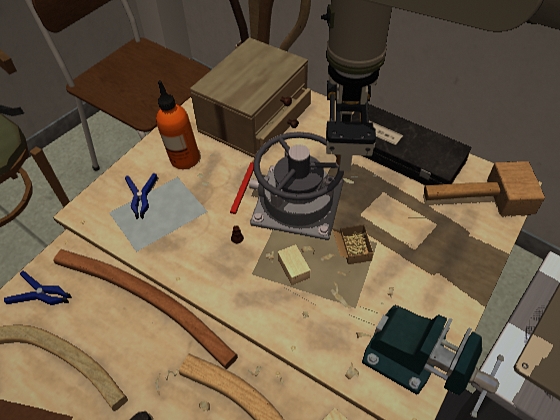

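```bash
python3 - <<'E'
from h import *
s=sensors.read_state(); print(s["t"],s["tool_pos"],s["force"],s["opening"])
c=cam("wrist"); W=cloud(c)
t=np.array([-.58,.815,0]); tp=s["tool_pos"]
for h in (-.03,0,.03): print(proj(c,tp+h*t+[0,0,-.014]))
hsv=cv2.cvtColor(c["color"],cv2.COLOR_RGB2HSV)
m=(W[...,2]>.135)&(hsv[...,1]>100)&(np.hypot(W[...,0]-.53,W[...,1])<.03)
print(m.sum(),W[m].min(0),W[m].max(0),W[m].mean(0))
top=m&(W[...,2]>.159); print(top.sum(),W[top].mean(0),W[top].min(0),W[top].max(0)); v,u=np.nonzero(top); print(u.mean(),v.mean())
print(W[300:305,180:200:5].reshape(-1,3)[:4])
E
```

```text
2.9 [0.5174897  0.01973235 0.14712744] [-0.16229755  0.25715481  0.90354689] 0.06571063652828034
[231.27196136 241.53631758]
[282.63663773 241.38883985]
[334.03994333 241.24125119]
2377 [ 0.5111961  -0.0244305   0.13503099] [0.54142431 0.01006177 0.27892066] [ 0.52501666 -0.00632214  0.1859686 ]
1804 [ 0.52555186 -0.0073284   0.19811439] [ 0.5111961  -0.0244305   0.15903127] [0.54142431 0.01006177 0.27892066]
197.64135254988915 298.6990022172949
[[ 0.53193191 -0.01587857  0.21415392]
 [ 0.53069506 -0.014387    0.21440755]
 [ 0.52929953 -0.0129278   0.21491489]
 [ 0.52967587 -0.01116162  0.21264315]]
```

```bash
python3 - <<'E'
import numpy as np
v=np.array([-.078,-.0273])
R=lambda a:np.array([[np.cos(a),-np.sin(a)],[np.sin(a),np.cos(a)]])
for k in range(0,100,5):
    a=R(-np.radians(k))@v
    print(k,[list(((R(-np.radians(k+d))@v-a)*1000).round(1)) for d in (2.5,5,10)])
E
```

```text
0 [[np.float64(-1.1), np.float64(3.4)], [np.float64(-2.1), np.float64(6.9)], [np.float64(-3.6), np.float64(14.0)]]
5 [[np.float64(-0.8), np.float64(3.5)], [np.float64(-1.5), np.float64(7.1)], [np.float64(-2.3), np.float64(14.2)]]
10 [[np.float64(-0.5), np.float64(3.6)], [np.float64(-0.9), np.float64(7.2)], [np.float64(-1.1), np.float64(14.4)]]
15 [[np.float64(-0.2), np.float64(3.6)], [np.float64(-0.2), np.float64(7.2)], [np.float64(0.2), np.float64(14.4)]]
20 [[np.float64(0.1), np.float64(3.6)], [np.float64(0.4), np.float64(7.2)], [np.float64(1.4), np.float64(14.3)]]
25 [[np.float64(0.4), np.float64(3.6)], [np.float64(1.0), np.float64(7.1)], [np.float64(2.7), np.float64(14.2)]]
30 [[np.float64(0.7), np.float64(3.5)], [np.float64(1.6), np.float64(7.0)], [np.float64(3.9), np.float64(13.9)]]
35 [[np.float64(1.1), np.float64(3.4)], [np.float64(2.3), np.float64(6.8)], [np.float64(5.1), np.float64(13.5)]]
40 [[np.float64(1.3), np.float64(3.3)], [np.float64(2.8), np.float64(6.6)], [np.float64(6.2), np.float64(13.0)]]
45 [[np.float64(1.6), np.float64(3.2)], [np.float64(3.4), np.float64(6.4)]
[... 469 characters left out ...]
.1), np.float64(9.1)]]
70 [[np.float64(2.8), np.float64(2.2)], [np.float64(5.8), np.float64(4.3)], [np.float64(11.9), np.float64(8.1)]]
75 [[np.float64(3.0), np.float64(2.0)], [np.float64(6.1), np.float64(3.8)], [np.float64(12.6), np.float64(7.0)]]
80 [[np.float64(3.2), np.float64(1.7)], [np.float64(6.4), np.float64(3.2)], [np.float64(13.1), np.float64(5.9)]]
85 [[np.float64(3.3), np.float64(1.4)], [np.float64(6.7), np.float64(2.7)], [np.float64(13.6), np.float64(4.8)]]
90 [[np.float64(3.4), np.float64(1.1)], [np.float64(6.9), np.float64(2.1)], [np.float64(14.0), np.float64(3.6)]]
95 [[np.float64(3.5), np.float64(0.8)], [np.float64(7.1), np.float64(1.5)], [np.float64(14.2), np.float64(2.3)]]
```

Emit:
play_rows(series=[[[-0.29,-0.0012,0.0034,0,-0.044],[-0.29,-0.0021,0.0069,0,-0.087],[-0.29,-0.0021,0.0069,0,-0.087]]])

```text
t: 3.25
tool_pos: [0.5146, 0.0269, 0.146]
orientation: [-0.816, 3.033, -0.0]
force: [-0.4, 0.6, -0.5]
opening: 0.0602
```

Emit:
play_rows(series=[[[-0.29,-0.0008,0.0035,0,-0.044],[-0.29,-0.0015,0.0071,0,-0.087],[-0.29,-0.0015,0.0071,0,-0.087]]])

```text
t: 3.55
tool_pos: [0.513, 0.0339, 0.1458]
orientation: [-0.686, 3.066, -0.0]
force: [0.9, -0.6, -0.2]
opening: 0.06
```

```bash
cat > k.py <<'E'
from h import *
import sys
def look(tag):
    s=sensors.read_state(); print(s["t"],s["tool_pos"].round(4),s["force"].round(1),round(s["opening"],4))
    for n in ("top","scene"):
        c=cam(n); W=cloud(c); hsv=cv2.cvtColor(c["color"],cv2.COLOR_RGB2HSV)
        d=np.hypot(W[...,0]-.5955,W[...,1]-.047)
        m=(d<.016)&(W[...,2]>.1)&(W[...,2]<.16)
        r=(d>.076)&(d<.084)&(W[...,2]>.08)&(W[...,2]<.128)
        k=(d>.06)&(d<.1)&(W[...,2]>.125)&(W[...,2]<.17)&(hsv[...,1]>110)&(hsv[...,2]>50)
        print(n,"hub z",m.sum(),np.median(W[m][:,2]).round(4) if m.any() else 0,"rim z",np.median(W[r][:,2]).round(4),"knob",k.sum(),np.median(W[k],0).round(4) if k.any() else 0)
        save(c,f"pics/{n}_{tag}.png")
look(sys.argv[1])
E
python3 k.py a
```

```text
3.55 [0.513  0.0339 0.1458] [ 0.9 -0.6 -0.2] 0.06
top hub z 0 0 rim z 0.12 knob 0 0
scene hub z 248 0.1469 rim z 0.1189 knob 0 0
```

View pics/top_a.png

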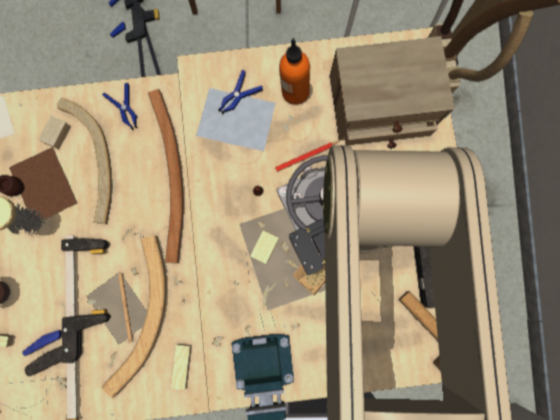

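Emit:
play_rows(series=[[[-0.29,-0.0005,0.0036,0,-0.044],[-0.29,-0.0009,0.0072,0,-0.087],[-0.29,-0.0009,0.0072,0,-0.087]]])

```text
t: 3.95
tool_pos: [0.5121, 0.041, 0.1456]
orientation: [-0.552, 3.093, 0.0]
force: [0.1, -0.4, -1.0]
opening: 0.0602
```

Emit:
play_rows(series=[[[-0.29,-0.0002,0.0036,0,-0.044],[-0.29,-0.0002,0.0072,0,-0.087],[-0.29,-0.0002,0.0072,0,-0.087]]])

```text
t: 4.25
tool_pos: [0.5119, 0.0481, 0.1455]
orientation: [0.418, -3.114, 0.0]
force: [-0.2, 0.6, 0.2]
opening: 0.0599
```

```bash
python3 k.py b; python3 - <<'E'
from h import *
save(cam("wrist"),"pics/w3.png")
E
```

```text
4.25 [0.5119 0.0481 0.1455] [-0.2  0.6  0.2] 0.0599
top hub z 0 0 rim z 0.12 knob 0 0
scene hub z 195 0.1463 rim z 0.119 knob 1 [ 0.5247 -0.0122  0.1333]
```

View pics/w3.png

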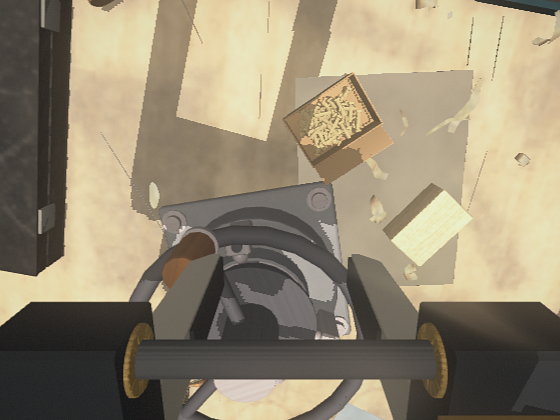

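```bash
cat > kw.py <<'E'
from h import *
def knob(c):
    W=cloud(c); hsv=cv2.cvtColor(c["color"],cv2.COLOR_RGB2HSV); d=np.hypot(W[...,0]-.5955,W[...,1]-.047)
    k=(d>.06)&(d<.1)&(W[...,2]>.125)&(W[...,2]<.172)&(hsv[...,1]>120)
    n,l,st,ce=cv2.connectedComponentsWithStats(k.astype(np.uint8)); 
    for i in range(1,n):
        if st[i,4]>40:
            P=W[l==i]; print("px",st[i],"med",np.median(P,0).round(4),"min",P.min(0).round(4),"max",P.max(0).round(4))
if __name__=="__main__":
    s=sensors.read_state(); c=cam("wrist"); knob(c)
    R,_=cv2.Rodrigues(s["orientation"]); y=R[:,1]; print("jaw bearing",np.degrees(np.arctan2(y[1],y[0])), s["tool_pos"])
    for h in (-.03,.03): print(proj(c,s["tool_pos"]+h*y+[0,0,-.014]))
E
python3 kw.py
```

```text
px [162 258  29  30 448] med [ 0.529  -0.0048  0.1623] min [ 0.5216 -0.0103  0.1604] max [0.5397 0.0022 0.1641]
jaw bearing 105.31366547212434 [0.51185456 0.04785627 0.14553773]
[231.34260188 242.03715552]
[334.01219189 242.20234958]
```

```bash
python3 - <<'E'
from h import *
c=cam("wrist"); W=cloud(c); print("cam",-c["R"].T@c["t"])
for u,v in [(216,262),(210,280),(205,300),(200,330),(190,290),(352,262),(360,290),(365,330)]: print(u,v,W[v,u].round(4),c["color"][v,u])
im=c["color"][200:380,120:400]; cv2.imwrite("pics/w3z.png",cv2.cvtColor(cv2.resize(im,None,fx=2.5,fy=2.5),cv2.COLOR_RGB2BGR))
E
```

```text
cam [0.43334228 0.02780988 0.33621594]
216 262 [0.5119 0.0163 0.1774] [100  94  83]
210 280 [0.5116 0.017  0.1954] [63 60 53]
205 300 [0.5117 0.0181 0.2108] [43 39 38]
200 330 [0.517  0.0197 0.2217] [40 39 36]
190 290 [0.5125 0.0111 0.2052] [111 104  93]
352 262 [0.4954 0.0769 0.177 ] [70 67 58]
360 290 [0.4962 0.0759 0.2024] [56 53 49]
365 330 [0.5055 0.0785 0.2152] [60 54 47]
```

View pics/w3z.png

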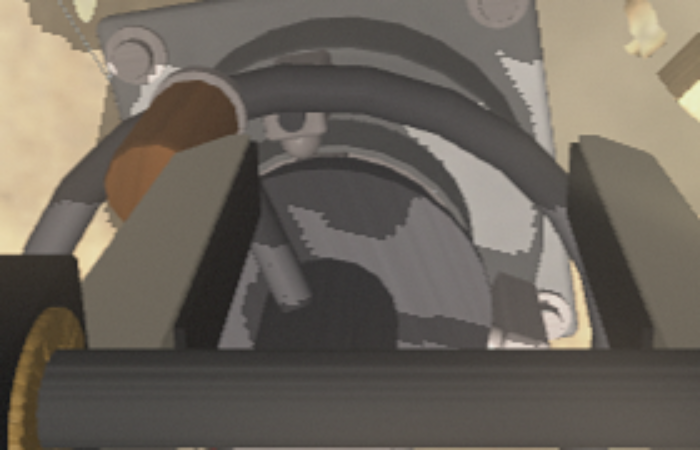

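View pics/scene_b.png

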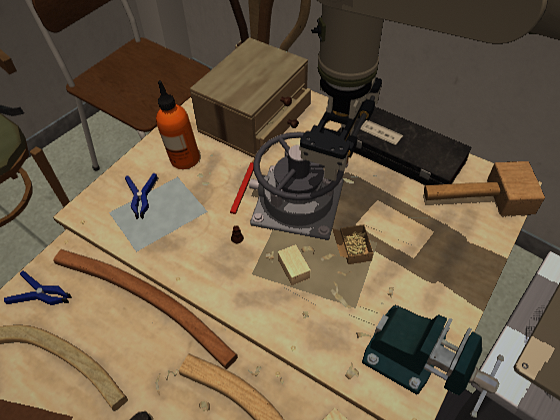

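```bash
python3 - <<'E'
from h import *
s=sensors.read_state(); tp=s["tool_pos"]; R,_=cv2.Rodrigues(s["orientation"]); print(robot.tip_reach,[a for a in dir(robot) if a[0]!='_'])
for n in ("wrist","scene"):
    c=cam(n); W=cloud(c)
    L=(W-tp)@R  # tool frame
    m=(abs(L[...,0])<.012)&(abs(L[...,1])>.025)&(abs(L[...,1])<.055)&(L[...,2]<.02)&(L[...,2]>-.1)
    for sg in (-1,1):
        P=L[m&(np.sign(L[...,1])==sg)]
        if len(P): print(n,sg,len(P),"tool z max",np.sort(P[:,2])[-8:].round(4),"x",P[:,0].min().round(3),P[:,0].max().round(3))
    if n=="scene":
        im=c["color"][80:220,240:400]; cv2.imwrite("pics/s3z.png",cv2.cvtColor(cv2.resize(im,None,fx=4.5,fy=4.2),cv2.COLOR_RGB2BGR))
E
```

```text
0.014 ['IKError', 'close_job', 'tip_reach']
wrist -1 5412 tool z max [0.019  0.0191 0.0192 0.0194 0.0194 0.0196 0.0198 0.0199] x -0.01 0.011
wrist 1 4508 tool z max [-0.0251 -0.0251 -0.0249 -0.0249 -0.0246 -0.0244 -0.0241 -0.0239] x -0.01 0.011
scene -1 53 tool z max [-0.072   0.0016  0.0054  0.0109  0.012   0.0155  0.0173  0.0173] x -0.009 0.01
scene 1 155 tool z max [-0.0346 -0.0334 -0.0333 -0.033  -0.0322 -0.031  -0.0296 -0.0292] x -0.009 0.01
```

View pics/s3z.png

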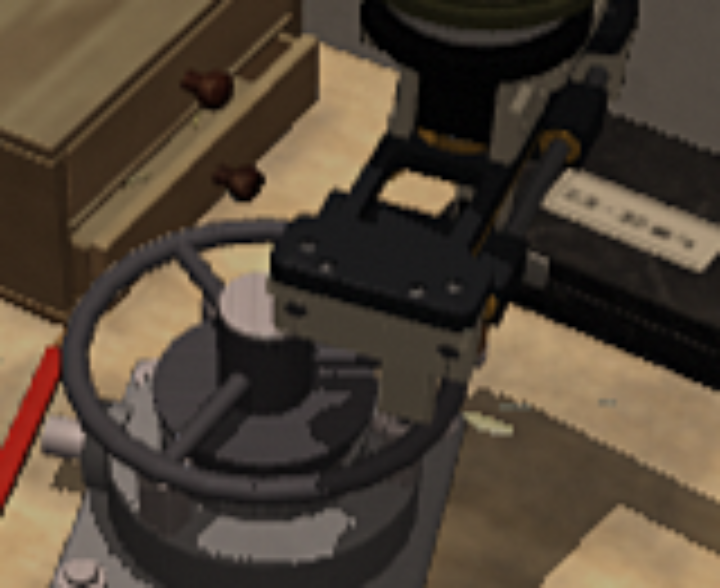

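Both cameras put the fingertips about 25–30 mm *behind* the reported TCP, so the stated tip reach of +14 mm doesn't hold. The tips (z ≈ 0.171) passed above the knob (top 0.162) and it hasn't moved. I'll trust the images: go back, reopen and go about 37 mm lower, checking as I go.

Emit:
play_rows(series=[[[-1,0,0,0.015,0],[-1,0.001,-0.007,0.015,0.09],[-1,0.002,-0.014,0.015,0.18],[-1,0.0035,-0.021,0.015,0.27],[-1,0.0047,-0.0284,0.015,0.348],[-1,0.0047,-0.0284,0.015,0.348],[-1,0.0047,-0.0284,0.015,0.348]]])

```text
t: 5.3
tool_pos: [0.5168, 0.0198, 0.1614]
orientation: [-0.944, 2.995, -0.0]
force: [0.5, -0.1, -0.5]
opening: 0.093
```

```bash
cat > tipz.py <<'E'
from h import *
import sys
s=sensors.read_state(); tp=s["tool_pos"]; R,_=cv2.Rodrigues(s["orientation"]); print(s["t"],tp.round(4),s["force"].round(1),round(s["opening"],4),"jaw",np.degrees(np.arctan2(R[1,1],R[0,1])).round(1))
c=cam("wrist"); W=cloud(c); L=(W-tp)@R; h=s["opening"]/2
for sg in (-1,1):
    P=L[(abs(L[...,0])<.009)&(abs(sg*L[...,1]-h-.006)<.009)&(L[...,2]<-.005)&(L[...,2]>-.1)]
    if len(P): print(sg,len(P),"finger end world z",(tp[2]-np.sort(P[:,2])[-12:]).round(4)[::4])
save(c,f"pics/{sys.argv[1]}.png")
import kw; kw.knob(c)
E
python3 tipz.py w4
```

```text
5.3 [0.5168 0.0198 0.1614] [ 0.5 -0.1 -0.5] 0.093 jaw 125.0
-1 3955 finger end world z [0.1862 0.1861 0.1858]
1 3201 finger end world z [0.1863 0.1862 0.1859]
px [219 235  37  34 959] med [ 5.311e-01 -5.000e-04  1.623e-01] min [ 0.5216 -0.0107  0.1594] max [0.5418 0.0095 0.1641]
```

View pics/w4.png

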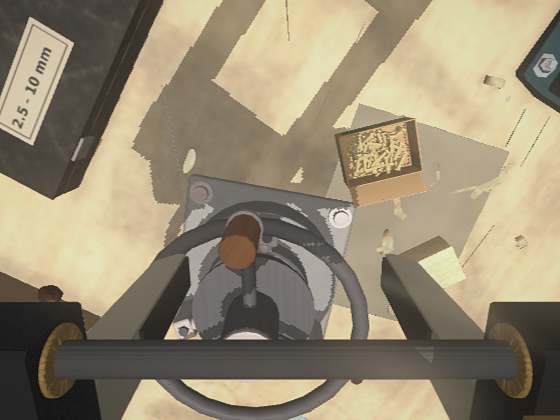

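Knob unmoved at (0.531, 0.000) and centred between the fingers (238,245 px). Finger ends are at z = 0.186, i.e. TCP + 25 mm. Going down 51 mm.

Emit:
play_rows(series=[[[-1,0,0,-0.015,0],[-1,0,0,-0.03,0],[-1,0,0,-0.042,0],[-1,0,0,-0.051,0],[-1,0,0,-0.051,0],[-1,0,0,-0.051,0]]])

```text
t: 5.95
tool_pos: [0.5163, 0.0198, 0.1093]
orientation: [0.948, -2.995, -0.0]
force: [0.9, 0.5, -0.9]
opening: 0.0928
```

Emit:
play_rows(series=[[[-0.29,0,0,0,0],[-0.29,0,0,0,0],[-0.29,0,0,0,0],[-0.29,0,0,0,0]]], force=6)

```text
t: 6.35
tool_pos: [0.5168, 0.0197, 0.1099]
orientation: [-0.948, 2.994, -0.001]
force: [-0.5, -0.6, 0.8]
opening: 0.0656
```

```bash
python3 tipz.py w5
```

```text
6.35 [0.5168 0.0197 0.1099] [-0.5 -0.6  0.8] 0.0656 jaw 125.1
-1 3369 finger end world z [0.1154 0.1152 0.1151]
1 2733 finger end world z [0.1349 0.1348 0.1346]
px [ 208  276   50   47 1715] med [0.5282 0.0029 0.1622] min [ 0.5183 -0.007   0.1593] max [0.5396 0.0136 0.1644]
```

View pics/w5.png

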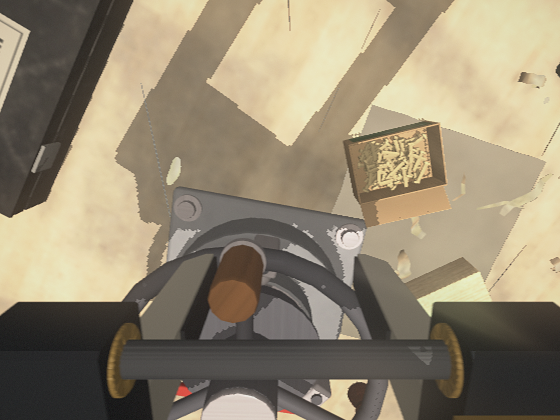

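The knob (235,300 px) now touches the left finger and has already moved 4 mm. Starting the arc.

Emit:
play_rows(series=[[[-0.29,-0.0012,0.0034,0,-0.044],[-0.29,-0.0021,0.0069,0,-0.087],[-0.29,-0.0021,0.0069,0,-0.087]]])

```text
t: 6.7
tool_pos: [0.5144, 0.0269, 0.1096]
orientation: [-0.816, 3.034, 0.0]
force: [-0.1, -0.1, -0.5]
opening: 0.0598
```

Emit:
play_rows(series=[[[-0.29,-0.0008,0.0035,0,-0.044],[-0.29,-0.0015,0.0071,0,-0.087],[-0.29,-0.0015,0.0071,0,-0.087]]])

```text
t: 7.0
tool_pos: [0.5129, 0.0339, 0.1096]
orientation: [-0.686, 3.066, 0.0]
force: [-1.0, -0.3, 0.3]
opening: 0.0599
```

```bash
python3 tipz.py w6; python3 k.py c
```

```text
7.0 [0.5129 0.0339 0.1096] [-1.  -0.3  0.3] 0.0599 jaw 115.2
-1 2507 finger end world z [0.115  0.115  0.1147]
1 2046 finger end world z [0.1348 0.1344 0.1342]
px [ 216  277   50   47 1721] med [0.52   0.0184 0.1622] min [0.5103 0.0084 0.157 ] max [0.5312 0.0291 0.1641]
7.05 [0.5129 0.0337 0.1096] [-0.1  0.7  0.6] 0.0602
top hub z 0 0 rim z 0.1201 knob 0 0
scene hub z 211 0.1472 rim z 0.1193 knob 0 0
```

Emit:
play_rows(series=[[[-0.29,-0.0005,0.0036,0,-0.044],[-0.29,-0.0009,0.0072,0,-0.087],[-0.29,-0.0009,0.0072,0,-0.087]]])

```text
t: 7.45
tool_pos: [0.512, 0.041, 0.1095]
orientation: [0.551, -3.093, -0.0]
force: [0.3, -0.8, 0.1]
opening: 0.0602
```

Emit:
play_rows(series=[[[-0.29,-0.0002,0.0036,0,-0.044],[-0.29,-0.0002,0.0072,0,-0.087],[-0.29,-0.0002,0.0072,0,-0.087]]])

```text
t: 7.75
tool_pos: [0.5119, 0.0481, 0.1095]
orientation: [-0.418, 3.114, 0.0]
force: [0.2, 0.2, -0.8]
opening: 0.0598
```

```bash
python3 tipz.py w7
```

```text
7.75 [0.5119 0.0481 0.1095] [ 0.2  0.2 -0.8] 0.0598 jaw 105.3
-1 2016 finger end world z [0.115  0.1148 0.1147]
1 1693 finger end world z [0.1348 0.1344 0.1342]
px [ 216  270   50   55 1763] med [0.5161 0.0314 0.1622] min [0.5063 0.0215 0.1501] max [0.5279 0.042  0.1646]
```

Emit:
play_rows(series=[[[-0.29,0.0001,0.0036,0,-0.044],[-0.29,0.0004,0.0072,0,-0.087],[-0.29,0.0004,0.0072,0,-0.087]]])

```text
t: 8.1
tool_pos: [0.5123, 0.0553, 0.1095]
orientation: [-0.282, 3.129, -0.0]
force: [-0.5, -1.2, -0.5]
opening: 0.0598
```

Emit:
play_rows(series=[[[-0.29,0.0004,0.0036,0,-0.044],[-0.29,0.001,0.0071,0,-0.087],[-0.29,0.001,0.0071,0,-0.087]]])

```text
t: 8.4
tool_pos: [0.5133, 0.0624, 0.1095]
orientation: [-0.146, 3.138, -0.0]
force: [-0.4, 0.2, 0.6]
opening: 0.0601
```

```bash
python3 tipz.py w8
```

```text
8.4 [0.5133 0.0624 0.1095] [-0.4  0.2  0.6] 0.0601 jaw 95.3
-1 1784 finger end world z [0.115  0.1149 0.1147]
1 1604 finger end world z [0.135  0.1347 0.1339]
px [ 216  270   49   55 1766] med [0.5146 0.0449 0.1622] min [0.5047 0.0349 0.1512] max [0.5262 0.0552 0.164 ]
```

Emit:
play_rows(series=[[[-0.29,0.0007,0.0035,0,-0.044],[-0.29,0.0016,0.007,0,-0.087],[-0.29,0.0016,0.007,0,-0.087]]])

```text
t: 8.75
tool_pos: [0.5149, 0.0694, 0.1095]
orientation: [-0.009, 3.142, -0.0]
force: [-1.2, 0.2, 0.1]
opening: 0.06
```

Emit:
play_rows(series=[[[-0.29,0.0011,0.0034,0,-0.044],[-0.29,0.0023,0.0068,0,-0.087],[-0.29,0.0023,0.0068,0,-0.087]]])

```text
t: 9.05
tool_pos: [0.5172, 0.0762, 0.1095]
orientation: [-0.127, -3.139, 0.0]
force: [0.8, -0.5, 0.2]
opening: 0.06
```

```bash
python3 tipz.py w9
```

```text
9.05 [0.5172 0.0762 0.1095] [ 0.8 -0.5  0.2] 0.06 jaw 85.4
-1 1702 finger end world z [0.1148 0.1148 0.1147]
1 1554 finger end world z [0.1348 0.1346 0.1341]
px [ 216  274   50   52 1747] med [0.5156 0.0587 0.1621] min [0.5058 0.0485 0.1529] max [0.527  0.0689 0.164 ]
```

Knob turned about 45° with no drop yet. Carrying on.

Emit:
play_rows(series=[[[-0.29,0.0013,0.0033,0,-0.044],[-0.29,0.0028,0.0066,0,-0.087],[-0.29,0.0028,0.0066,0,-0.087]]])

```text
t: 9.4
tool_pos: [0.5199, 0.0827, 0.1095]
orientation: [-0.264, -3.13, 0.0]
force: [0.3, -0.4, 0.1]
opening: 0.0599
```

Emit:
play_rows(series=[[[-0.29,0.0016,0.0032,0,-0.044],[-0.29,0.0034,0.0064,0,-0.087],[-0.29,0.0034,0.0064,0,-0.087]]])

```text
t: 9.7
tool_pos: [0.5234, 0.0891, 0.1096]
orientation: [0.399, 3.116, -0.0]
force: [0.8, 1.0, -0.1]
opening: 0.0598
```

```bash
python3 tipz.py w10
```

```text
9.7 [0.5234 0.0891 0.1096] [ 0.8  1.  -0.1] 0.0598 jaw 75.4
-1 1520 finger end world z [0.1154 0.1153 0.1148]
1 1503 finger end world z [0.1347 0.1343 0.1341]
px [ 220  269   48   47 1607] med [0.519  0.0728 0.1548] min [0.5088 0.0624 0.1475] max [0.5302 0.0826 0.1567]
```

The knob top dropped from 0.162 to 0.155, so the teeth are in mesh. Open, rise, go over the hub and shut the fingers.

Emit:
play_rows(series=[[[-1,0,0,0,0],[-1,0,0,0,0],[-1,0,0,0.015,0],[-1,0,0,0.035,0],[-1,0,0,0.06,0],[-1,0.02,-0.012,0.07,0],[-1,0.045,-0.025,0.07,0],[1,0.072,-0.042,0.07,0]]])

```text
t: 10.55
tool_pos: [0.5968, 0.0472, 0.1821]
orientation: [0.399, 3.113, 0.001]
force: [-0.3, 0.1, -0.2]
opening: 0.0887
```

Emit:
play_rows(series=[[[1,0,0,0,0],[1,0,0,0,0],[1,0,0,0,0],[1,0,0,0,0],[1,0,0,0,0],[1,0,0,0,0],[1,0,0,0,0]]], force=20)

```text
t: 11.25
tool_pos: [0.5952, 0.0475, 0.1797]
orientation: [0.402, 3.116, -0.0]
force: [-1.0, 0.1, -0.0]
opening: 0.0338
```

```bash
python3 tipz.py w11; python3 k.py d; python3 - <<'E'
from h import *
c=cam("wrist"); s=sensors.read_state(); W=cloud(c)
print("hub proj",proj(c,[.5955,.047,.141]),"tip",proj(c,s["tool_pos"]+[0,0,.025]))
R,_=cv2.Rodrigues(s["orientation"]); L=(W-s["tool_pos"])@R
P=L[(abs(L[...,0])<.01)&(abs(L[...,1])<.02)&(L[...,2]>-.1)&(L[...,2]<-.005)]; print(len(P),s["tool_pos"][2]-np.sort(P[:,2])[-5:])
E
```

```text
11.25 [0.5952 0.0475 0.1797] [-1.   0.1 -0. ] 0.0338 jaw 75.3
-1 993 finger end world z [0.2055 0.205  0.2046]
1 972 finger end world z [0.2058 0.2055 0.2052]
px [ 276   83   36   39 1046] med [0.5201 0.073  0.1547] min [0.5101 0.0631 0.1519] max [0.5304 0.0827 0.1569]
11.3 [0.5952 0.0474 0.1796] [0.1 0.5 0.2] 0.0294
top hub z 0 0 rim z 0.1133 knob 12 [0.5198 0.0811 0.1539]
scene hub z 256 0.1404 rim z 0.1127 knob 139 [0.5184 0.0761 0.1534]
hub proj [283.10021314 229.38091645] tip [282.81842335 273.07850872]
2489 [0.20423553 0.20421516 0.20418839 0.2041832  0.20393152]
```

View pics/w11.png

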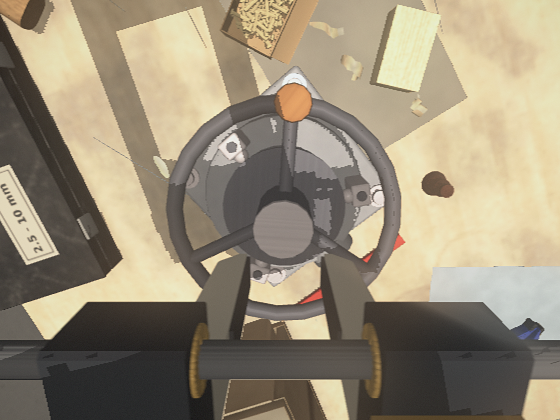

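View pics/scene_d.png

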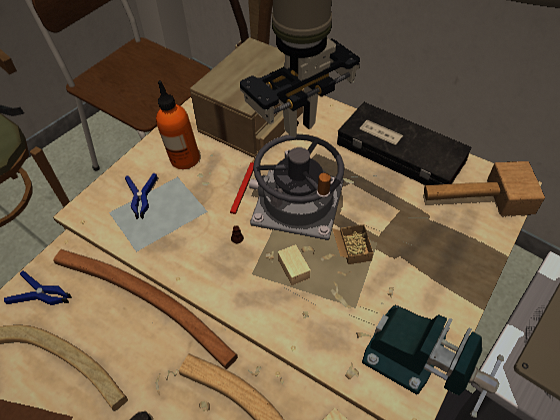

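The wrist view shows the hub centre at (283,229), exactly as projected; hub top z = 0.1404, wheel down 6.5 mm. Closed tips are about 64 mm above the hub. Descending 54 mm first.

Emit:
play_rows(series=[[[1,0,0,-0.01,0],[1,0,0,-0.025,0],[1,0,0,-0.04,0],[1,0,0,-0.05,0],[1,0,0,-0.054,0],[1,0,0,-0.054,0],[1,0,0,-0.054,0]]])

```text
t: 12.15
tool_pos: [0.5956, 0.0472, 0.1259]
orientation: [0.402, 3.115, 0.0]
force: [0.4, 0.1, 0.7]
opening: 0.0004
```

Emit:
play_rows(series=[[[1,0,0,-0.002,0],[1,0,0,-0.004,0],[1,0,0,-0.006,0],[1,0,0,-0.006,0]]])

```text
t: 12.55
tool_pos: [0.5952, 0.0472, 0.1193]
orientation: [-0.402, -3.115, 0.0]
force: [0.5, 0.8, -0.4]
opening: 0.0008
```

```bash
python3 tipz.py w12; python3 - <<'E'
from h import *
c=cam("scene"); save({"color":cv2.resize(c["color"][80:220,230:390],None,fx=4,fy=4)},"pics/s12.png")
E
```

```text
12.55 [0.5952 0.0472 0.1193] [ 0.5  0.8 -0.4] 0.0008 jaw 75.3
-1 702 finger end world z [0.1401 0.14   0.1399]
1 670 finger end world z [0.1404 0.1403 0.1403]
px [ 272   78   51   53 2029] med [0.5201 0.073  0.1547] min [0.5102 0.0628 0.1516] max [0.5306 0.0828 0.1571]
```

View pics/s12.png

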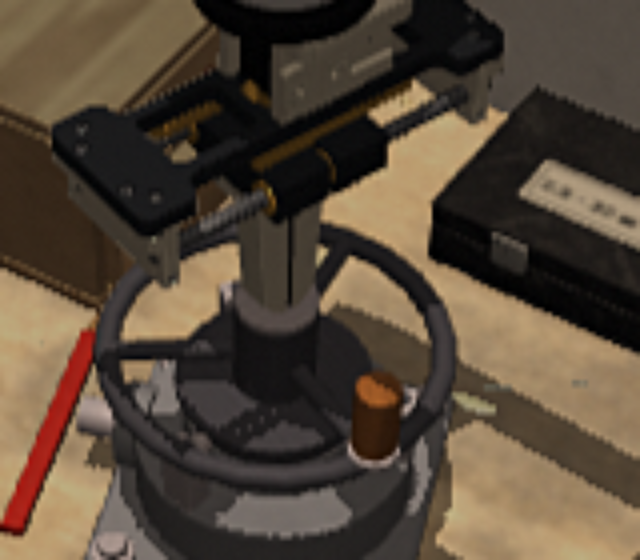

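The closed tips stand about 3 mm above the hub, centred on it. Pressing in small steps.

Emit:
play_rows(series=[[[1,0,0,-0.001,0],[1,0,0,-0.002,0],[1,0,0,-0.003,0],[1,0,0,-0.003,0]]])

```text
t: 13.05
tool_pos: [0.5955, 0.0472, 0.1167]
orientation: [0.402, 3.115, 0.0]
force: [-0.0, 0.0, 0.8]
opening: 0.0008
```

Emit:
play_rows(series=[[[1,0,0,-0.001,0],[1,0,0,-0.001,0]]])

```text
t: 13.25
tool_pos: [0.5958, 0.0473, 0.1164]
orientation: [0.402, 3.115, 0.0]
force: [-0.4, -0.8, 4.2]
opening: 0.0004
```

Emit:
play_rows(series=[[[1,0,0,-0.001,0],[1,0,0,-0.001,0]]])

```text
t: 13.45
tool_pos: [0.5961, 0.0473, 0.116]
orientation: [0.402, 3.114, 0.0]
force: [-1.9, -0.6, 7.5]
opening: 0.0004
```

Contact, at about 3.5 N per commanded mm. Continuing.

Emit:
play_rows(series=[[[1,0,0,-0.001,0],[1,0,0,-0.001,0]]])

```text
t: 13.65
tool_pos: [0.5965, 0.0473, 0.115]
orientation: [0.402, 3.113, 0.001]
force: [1.2, 0.4, 4.7]
opening: 0.0007
```

Emit:
play_rows(series=[[[1,0,0,-0.001,0],[1,0,0,-0.001,0]]])

```text
t: 13.85
tool_pos: [0.5957, 0.0472, 0.113]
orientation: [0.402, 3.115, 0.0]
force: [-1.2, -0.7, 2.0]
opening: 0.0008
```

Emit:
play_rows(series=[[[1,0,0,-0.001,0],[1,0,0,-0.001,0]]])

```text
t: 14.05
tool_pos: [0.5949, 0.0472, 0.111]
orientation: [-0.402, -3.115, 0.0]
force: [-0.5, 0.3, 0.4]
opening: 0.0004
```

The catches clicked. Following down to the solid stop.

Emit:
play_rows(series=[[[1,0,0,-0.001,0],[1,0,0,-0.002,0],[1,0,0,-0.003,0],[1,0,0,-0.004,0],[1,0,0,-0.004,0]]])

```text
t: 14.55
tool_pos: [0.5952, 0.0472, 0.1072]
orientation: [-0.402, -3.115, 0.0]
force: [-0.7, -0.1, -0.3]
opening: 0.0009
```

Emit:
play_rows(series=[[[1,0,0,-0.001,0],[1,0,0,-0.002,0],[1,0,0,-0.003,0],[1,0,0,-0.003,0]]])

```text
t: 14.95
tool_pos: [0.5956, 0.0472, 0.1052]
orientation: [0.402, 3.115, 0.0]
force: [-2.5, -0.7, 4.0]
opening: 0.0007
```

Emit:
play_rows(series=[[[1,0,0,-0.001,0],[1,0,0,-0.002,0],[1,0,0,-0.002,0]]])

```text
t: 15.25
tool_pos: [0.5965, 0.0472, 0.1051]
orientation: [0.402, 3.113, 0.0]
force: [-5.0, 0.2, 13.6]
opening: 0.0003
```

Emit:
play_rows(series=[[[1,0,0,-0.001,0],[1,0,0,-0.002,0],[1,0,0,-0.002,0]]])

```text
t: 15.55
tool_pos: [0.5969, 0.0472, 0.1051]
orientation: [0.401, 3.112, 0.001]
force: [-10.6, -0.2, 26.4]
opening: 0.0003
```

Emit:
play_rows(series=[[[1,0,0,0.005,0],[1,0,0,0.015,0],[1,0,0,0.035,0],[1,0,0,0.06,0],[1,0,0,0.085,0],[1,0,0,0.09,0],[1,0,0,0.09,0]]])

```text
t: 16.25
tool_pos: [0.5961, 0.0472, 0.1914]
orientation: [0.402, 3.114, 0.0]
force: [-0.6, -0.0, -0.3]
opening: 0.0008
```

```bash
python3 k.py e; python3 - <<'E'
from h import *
for n in ("scene","wrist"):
    c=cam(n); W=cloud(c); d=np.hypot(W[...,0]-.5955,W[...,1]-.047)
    m=(d>.074)&(d<.086)&(W[...,2]>.085)&(W[...,2]<.115); P=W[m]
    th=np.arctan2(P[:,1]-.047,P[:,0]-.5955)
    for a in range(4):
        s=(th>-np.pi+a*np.pi/2)&(th<-np.pi+(a+1)*np.pi/2); 
        if s.sum()>20: print(n,a,s.sum(),np.percentile(P[s,2],80).round(4))
    h=(d<.016)&(W[...,2]>.1)&(W[...,2]<.16)
    if h.any(): print("hub",h.sum(),np.median(W[h],0).round(4))
    save(c,f"pics/fin_{n}.png")
E
```

```text
16.25 [0.5961 0.0472 0.1914] [-0.6 -0.  -0.3] 0.0008
top hub z 0 0 rim z 0.102 knob 33 [0.5205 0.0801 0.1434]
scene hub z 228 0.1291 rim z 0.1013 knob 119 [0.5199 0.0753 0.1436]
scene 0 314 0.103
scene 1 345 0.1029
scene 2 301 0.1028
scene 3 357 0.1032
hub 220 [0.5934 0.0505 0.129 ]
wrist 0 2303 0.1026
wrist 1 1213 0.1024
wrist 2 1916 0.1024
wrist 3 1950 0.1025
hub 1563 [0.5952 0.047  0.1295]
```

View pics/fin_scene.png

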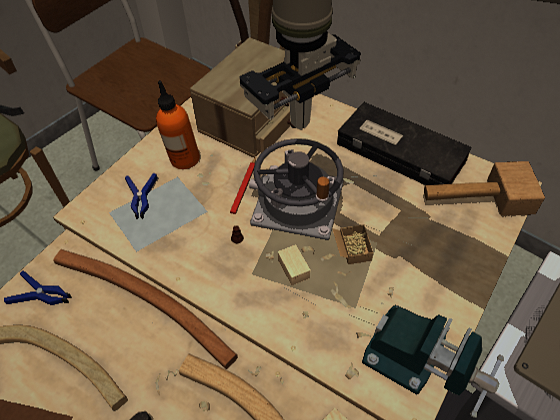

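Hub top is at z = 0.129 and the rim is level, so the wheel is home. The arm is clear of it at (300,115), and the bystanders are where they started: pencil (242,188), foot (237,233), offcut (293,264), carton (356,243).

```bash
python3 -c "
from plant import robot
print(robot.close_job())"
```

```text
the job is handed in; nothing more can be done
None
```

The wheel is fully home and released, and I handed the job in at about 16.5 s of the 45 s allowed. I turned it about 55° clockwise by the knob until it dropped about 6.5 mm into mesh. Then I pressed the hub down with closed fingers: the catches gave way after a reading of about 7.5 N, and the last reading on the solid stop was about 26 N.

- **Wheel:** the hub top is at z = 0.129 (0.129 expected when home). The rim is level to under 1 mm, and the hub stayed in place on the spindle axis.
- **Surroundings:** all four bystanders look unmoved in the last scene picture, though I did not measure them. The force reads about zero with the arm clear above the wheel.
- **Turning stop:** I did not push on to feel the teeth stop the wheel. I took the drop as proof that they had meshed.
- **Tip reach disagreed:** `robot.tip_reach` says the fingertips are 14 mm ahead of the TCP, but both cameras showed them about 25 mm behind it. Because of that my first pass went over the knob without touching it. I used the measured value from then on, and the press heights agreed with it.

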